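Draw the spare track out through the baseboard hatch

ROBOT

A 6-joint arm with a two-finger parallel gripper is mounted at the origin on a cart in front of the work surface, level with it; the furniture and walls round the work are solid. World frame = base frame: x ahead of the robot, y to its left, z up, the work surface at z = 0. Lengths are in m, angles in rad, forces in N, time in s.
With the tool pointing down it reaches from about 0.35 to 0.85 m from the base axis. Payload 8.1 kg.
Tool frame: the origin (TCP) lies at the very end of the fingers, on their centre line; the grasp point (between the pads) lies 19 mm behind it; z points along the fingers, y is the direction in which the jaws open and shut (so a half turn about z gives the same grasp; the last joint's range is limited). The gripper opens to 93 mm and grips with 3 to 60 N. Pads are 15 mm wide; open, the fingers measure 128 mm over their backs; the gripper's body (75 mm by 188 mm) begins 65 mm behind the grasp point.
Start: joints at [-1.296, 0.13, 1.488, -0, 1.523, -0.085], TCP at [0.211, -0.562, 0.196] pointing down, gripper open.
Joint ranges: [-2.96, 2.96], [-0.89, 2.26], [0.02, 2.5], [-1.34, 4.48], [0, 2.73], [-2.66, 2.66]. Speed limits (rad/s): [2.39, 2.39, 2.79, 3.14, 3.14, 3.14].

INTERFACE

Orientations are given as a rotation vector (axis times angle).
In Python, from plant import robot gives the robot as it stands.
- The arm moves only by the shell command python3 -m inch 'ROWS' [FORCE]. ROWS is JSON, a list that holds one entry, the list of rows, each a list of 7 numbers: the shift along the tool's x, y, z in cm, then the turn, a rotation vector about the tool's x, y, z in degrees, then the gripper command: -1 is fully open, 1 is shut, values between are in proportion. A call has 1 to 5 rows; each row shifts and turns the commanded pose from where the row before left it, along the tool's axes as they then stand; what a row does not reach is not made up. A row lasts 1/10 s, in which the tool goes at most 50 mm and 8.59 degrees, less where a joint would pass 70% of its speed; a pose out of reach is approached as far as the arm can. A call with a gripper value outside its range is refused whole. The fingers move at their own pace and stop on an object; FORCE is the grip in N (left out, the last holds). Time passes only in rows, so rows that do not move let the fingers close. It gives the time, the measured TCP pose, the force and the opening at its end, in the units of the state.
- robot.read_state(): the state, without advancing time (a new reading comes with each control period).
- robot.read_camera(name): name is "scene" or "top"; returns a dict with "image" (400x640x3 uint8, blue, green, red), "K" (3x3 intrinsics, pixels), "R" (3x3) and "t" (3): a world point X has camera coordinates R X + t. Camera axes: x right, y down, z forward; pixel columns grow to the right and rows downward; lengths in m; the calibration is good to about 2 mm. A picture is of the moment at which its call begins. There is no depth.
- robot.close_job(): hands the job in, once; it reports no verdict.
The state is a dict: "t": time; "q": joint angles; "dq": joint speeds; "joint_torque": joint torques, N m; "tool_pos": TCP position; "orientation": TCP orientation; "force": force on the tool from outside, world axes, zero at the start; "wrist_torque": the same for the moment, N m; "opening": finger opening in m.
Only numpy, scipy, OpenCV 4.12 (cv2) and the standard library are available. Lean on these libraries where they do the work, as an engineer would, in place of code of your own. Each camera call takes 0.05 s, during which the arm holds its last target. There are 200 camera calls.

TASK

Take the long straight piece of track out of the compartment under the baseboard section's deck, through the hatch. It is longer than the hatch, so tip it and bring it out slanting, one end first, and leave the buffer stop on the deck and the things on the bench undisturbed. Finish still holding the track in the gripper, still and level, over the baseboard section with all of it at least 5 cm above the deck: do not put it down or let go.

Things in the scene. Friction and masses are not known exactly. Their poses are not given: they have to be found in the camera images.
- baseboard: Fixed plywood baseboard section, a closed box 294 (x) x 180 (y) x 64 mm high; origin at the centre of its underside, x along its length (roughly away from the robot), z up. Inside: a compartment 270 (x) x 150 (y) mm, centred, floor 6 mm above the origin, 50 mm high below the 8 mm deck. The only way in is the deck's hatch, centred, 124 (x) x 136 (y) mm
- hatch (a point): Centre of the hatch, level with the deck's top face, 64 mm above the baseboard's origin; axes as the baseboard's. On the deck's far end (+x) a short siding of black track, 99 x 38 x 9 mm, is fixed crosswise, centred at x = +107, y = -25 mm
- spare_track: Loose straight piece of black bedded track, 38 wide, 9 thick, 169 mm long (173 with rail joiners), 20 to 45 g, flat on the compartment floor, roughly along the baseboard's x; its middle shows through the hatch, its ends are hidden under the deck. Origin on its underside at about its middle, y along its length (bed from -82 to +87 mm), z up through its top
- track_end_a (a point): Middle of the track's end at y = -82 mm, half way up its thickness
- track_end_b (a point): Middle of the track's end at y = +87 mm, half way up its thickness
- buffer_stop: Loose small red buffer stop on a black foot, 30 x 34 x 28 mm high, standing on the deck's far end beside the siding, origin at the centre of its underside; leave it
- signal_mast: Loose thin colour-light signal on a foot, 41 x 60 x 101 mm high, standing on the bench to the left of the baseboard; origin at its foot; leave it
- tape_measure: Loose yellow tape measure 36 x 72 x 58 mm on the bench at the left; leave it
- tin_pins: Loose round tin, 55 mm across, 23 mm high, on the bench at the left; leave it
- wagon_bench_2: Loose white model tank wagon, 31 x 139 x 50 mm, on the bench at the right; leave it
- sanding_block: Loose brown sanding block, 46 x 75 x 24 mm, on the bench at the right; leave it

How it is judged:
On the way:
1. One end of the track is out above the deck while its other end is still below it (((z of track_end_a in the frame of hatch above 0.005 m and z of track_end_b in the frame of hatch below -0.005 m) or (z of track_end_b in the frame of hatch above 0.005 m and z of track_end_a in the frame of hatch below -0.005 m))), for 0.1 s.
At the end, for the whole second after the job is handed in: The track is held in the fingers and touches neither the baseboard nor the buffer stop: both ends at least 50 mm above the deck, level within 15 degrees, its middle within 150 mm (horizontally) of the hatch centre, moving slower than 30 mm/s (z of each of track_end_a, track_end_b in the frame of hatch above 0.05 m and angle between spare_track's own z axis and vertical below 0.26 rad and horizontal distance between spare_track and hatch below 0.15 m and linear speed of spare_track below 0.03 m/s and contact force between spare_track and the fingers above 0.5 N and contact force between spare_track and baseboard below 0.1 N and contact force between spare_track and buffer_stop below 0.1 N); the arm keeps its last pose, push and grip.
It fails at once if The buffer stop is shifted more than 20 mm or tipped over (distance of buffer_stop from where it was at the start of the episode above 0.02 m or angle between buffer_stop's own z axis and vertical above 0.5 rad).
It fails at once if A thing on the bench is shifted more than 20 mm, or the signal is tipped over (distance of any of signal_mast, tape_measure, tin_pins, wagon_bench_2, sanding_block from where it was at the start of the episode above 0.02 m or angle between signal_mast's own z axis and vertical above 0.5 rad).
It also fails if it takes over 38 s, if anything falls off the work surface, if the arm or the gripper's body presses on something with over 40 N, if the wrist force passes 120 N, or if a joint passes its speed limit or range.

## Working session

There is one attempt and no reset: what is moved stays moved. The work goes in short steps, Python scripts to look and compute and a shell command to move; the robot and the scene stay as the last step left them, time stands still between calls to the robot, and variables do not carry over. Pictures are saved under pics/ and viewed, about 8 in all and at most 12, crops included, and the job is handed in when it is done.

```bash
mkdir -p pics; ls
python3 - <<'E'
from plant import robot
import cv2,numpy as np
s=robot.read_state();print(s)
for n in("scene","top"):
    c=robot.read_camera(n);cv2.imwrite(f"pics/{n}0.png",c["image"]);print(n,c["K"],c["R"],c["t"],-c["R"].T@c["t"])
E
```

```text
pics
{'t': 0.0, 'q': array([-1.29642360e+00,  1.31166278e-01,  1.48926538e+00,  7.79989889e-07,
        1.52301234e+00, -8.53908819e-02]), 'dq': array([-6.75228122e-05, -7.27692997e-04,  6.64616575e-04,  4.23623414e-04,
        1.73431179e-04,  7.47840910e-04]), 'joint_torque': array([ 6.91688510e-04, -5.59839749e+01, -4.91760957e+01,  7.68269598e-02,
        3.51324538e-02, -1.55352163e-04]), 'tool_pos': array([ 0.21109154, -0.56098635,  0.19519208]), 'orientation': array([-3.08908916e+00, -5.61742833e-01,  2.73000285e-04]), 'force': array([0.13935261, 0.11037587, 0.05200913]), 'wrist_torque': array([0.01396076, 0.00500029, 0.03778971]), 'opening': 0.09295717402193032}
scene [[455.60635285   0.         318.08065787]
 [  0.         455.60635285 196.05443275]
 [  0.           0.           1.        ]] [[-0.51179058 -0.85909953  0.00428908]
 [-0.5575963   0.32837001 -0.76240376]
 [ 0.65357231 -0.39258264 -0.6470874 ]] [0.33159595 0.37779141 1.18724208] [-0.39558578  0.62690918  1.05485674]
top [[404.0738308    0.         320.89496907]
 [  0.         404.0738308  196.65069516]
 [  0.           0.           1.        ]] [[ 0.02191183 -0.9997337   0.0072387 ]
 [-0.99456565 -0.02253452 -0.10164327]
 [ 0.10177932 -0.00497217 -0.99479458]] [0.03248354 0.58854515 1.26689984] [0.45569081 0.05203672 1.3198916 ]
```

View pics/scene0.png

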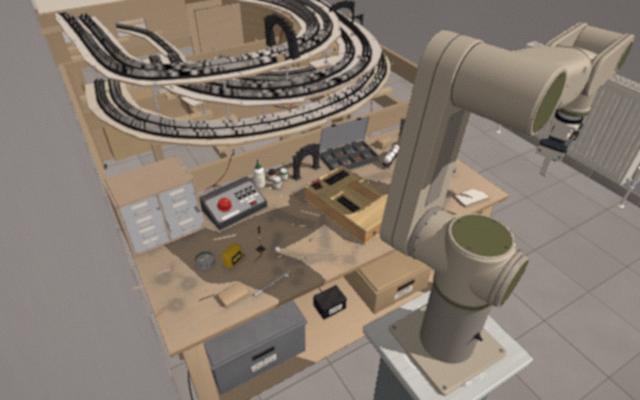

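View pics/top0.png

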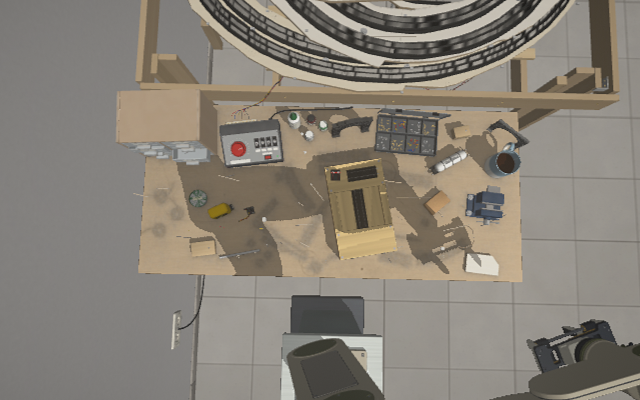

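The top view shows the baseboard at about (325–397, 158–260), the track in the hatch at about (361, 208), the siding at (361, 173) and the buffer stop at (336, 174). I'll enlarge it next.

Run:
```python
import cv2
a=cv2.imread("pics/top0.png")[150:265,300:420]
cv2.imwrite("pics/crop.png",cv2.resize(a,None,fx=5,fy=5,interpolation=cv2.INTER_CUBIC))
```

```text
(no output)
```

View pics/crop.png

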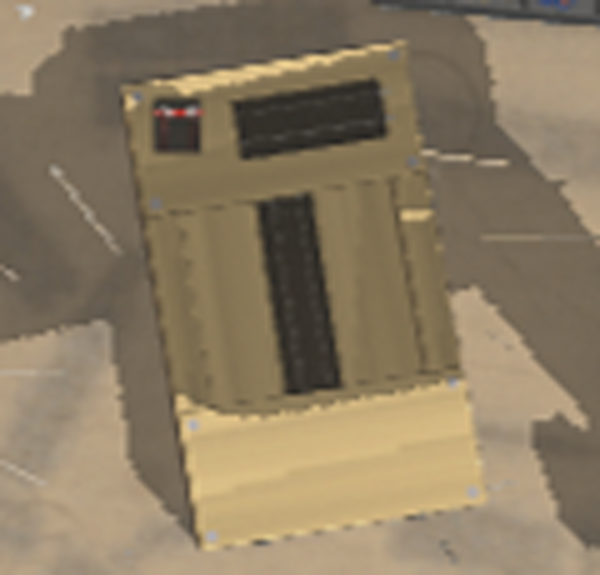

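```bash
cat > h.py <<'E'
import numpy as np,cv2
K=np.array([[404.0738308,0,320.89496907],[0,404.0738308,196.65069516],[0,0,1]])
R=np.array([[0.02191183,-0.9997337,0.0072387],[-0.99456565,-0.02253452,-0.10164327],[0.10177932,-0.00497217,-0.99479458]]);t=np.array([0.03248354,0.58854515,1.26689984])
def w(uv,z):
    d=R.T@np.linalg.solve(K,[uv[0],uv[1],1]);c=-R.T@t
    return c+d*(z-c[2])/d[2]
def crop(u,v): return (300+(u+.5)/5-.5,150+(v+.5)/5-.5)
E
python3 - <<'E'
from h import *
P=np.array([w(crop(*p),.064) for p in[(123,87),(408,42),(485,498),(203,548)]])[:,:2]
M=np.array([[.147,.09],[.147,-.09],[-.147,-.09],[-.147,.09]])
c=P.mean(0);D=P-c;y=np.arctan2((M[:,0]*D[:,1]-M[:,1]*D[:,0]).sum(),(M*D).sum())
Ry=np.array([[np.cos(y),-np.sin(y)],[np.sin(y),np.cos(y)]])
print("c",c,"yaw",np.degrees(y),"res",P-(c+M@Ry.T))
def b(p,z): return (w(crop(*p),z)[:2]-c)@Ry*1000
for p in[(260,202),(312,195),(288,395),(340,387)]: print("track",b(p,.015))
for p in[(155,100),(200,97),(155,152),(200,150)]: print("buf",b(p,.07))
for p in[(235,102),(380,80),(243,158),(386,136)]: print("siding",b(p,.073))
for p in[(150,210),(425,175),(180,405),(455,380)]: print("hatch",b(p,.064))
a=w(crop(286,199),.015);e=w(crop(314,391),.015);print(a,e,np.degrees(np.arctan2(*(a-e)[[1,0]])))
E
```

```text
c [ 0.55199142 -0.07848494] yaw 10.507335767011174 res [[-0.00188713  0.00060028]
 [-0.00175093 -0.00182071]
 [ 0.00255671  0.00228162]
 [ 0.00108134 -0.00106118]]
track [64.67345131 13.02455484]
track [ 63.77958036 -21.18673738]
track [-61.66949103  16.29203395]
track [-61.98905972 -17.70017119]
buf [132.88699242  72.74344387]
buf [130.26471949  44.59723813]
buf [100.45316971  78.1079736 ]
buf [97.20548887 50.14217161]
siding [123.17189694  23.76466096]
siding [122.42322955 -68.20472011]
siding [87.55695045 24.7442796 ]
siding [ 86.95136194 -65.73053874]
hatch [65.62888109 86.85047532]
hatch [ 59.83183344 -87.12307022]
hatch [-57.34886716  88.31258243]
hatch [-69.53022914 -82.86503878]
[ 0.61555674 -0.07078479  0.015     ] [ 0.49132646 -0.09044756  0.015     ] 8.993979570906328
```

```bash
python3 -m inch '[[[0,0,0,0,0,5.45,-0.3],[0,0,0,0,0,5.45,-0.3],[2.7,-2.97,0,0,0,0,-0.3],[2.7,-2.97,0,0,0,0,-0.3],[2.7,-2.97,0,0,0,0,-0.3]]]' 25
```

```text
t: 0.6
tool_pos: [0.2763, -0.4587, 0.1955]
orientation: [-3.129, -0.264, 0.0]
force: [0.9, 0.4, 0.3]
opening: 0.0617
```

```bash
python3 -m inch '[[[2.7,-2.97,0,0,0,0,-0.3],[2.7,-2.97,0,0,0,0,-0.3],[2.7,-2.97,0,0,0,0,-0.3],[2.7,-2.97,0,0,0,0,-0.3],[2.7,-2.97,0,0,0,0,-0.3]]]'
```

```text
t: 1.1
tool_pos: [0.3845, -0.2893, 0.1959]
orientation: [-3.13, -0.266, 0.0]
force: [0.6, -1.0, 0.6]
opening: 0.0605
```

```bash
python3 -m inch '[[[2.7,-2.97,0,0,0,0,-0.3],[2.7,-2.97,0,0,0,0,-0.3],[2.7,-2.97,0,0,0,0,-0.3],[2.7,-2.97,0,0,0,0,-0.3],[2.7,-2.97,0,0,0,0,-0.3]]]'
cat > s.py <<'E'
from plant import robot
import numpy as np
from scipy.spatial.transform import Rotation as Rn
s=robot.read_state();Q=Rn.from_rotvec(s["orientation"]).as_matrix();p=s["tool_pos"]
print("t",s["t"],"p",p,"open",s["opening"],"F",s["force"].round(2));print("x",Q[:,0].round(3),"yaw",np.degrees(np.arctan2(Q[1,0],Q[0,0])),"z",Q[:,2].round(3))
y=np.radians(10.2);d=p[:2]-[.552,-.0785];print("board",d@[np.cos(y),np.sin(y)],d@[-np.sin(y),np.cos(y)])
a=np.array([.4913,-.0904]);u=np.array([.1243,.0197]);u/=np.linalg.norm(u);d=p[:2]-a;print("off track line",d[1]*u[0]-d[0]*u[1])
E
python3 s.py
```

```text
t: 1.6
tool_pos: [0.4925, -0.1201, 0.1959]
orientation: [-3.13, -0.266, 0.001]
force: [0.5, -0.2, 0.3]
opening: 0.0608
t 1.6 p [ 0.49247738 -0.12014927  0.19592272] open 0.06077577676985879 F [ 0.51 -0.17  0.29]
x [ 0.986  0.169 -0.   ] yaw 9.717272433326059 z [-0.  0. -1.]
board -0.06595734978685337 -0.030450479112968557
off track line -0.02956683689220739
```

```bash
python3 -m inch '[[[2.6,-2.9,2,0,0,0,-0.3],[0,0,3,0,0,0,-0.3],[0,0,3,0,0,0,-0.3],[0,0,0,0,0,0,-0.3],[0,0,0,0,0,0,-0.3]]]'; python3 s.py
python3 - <<'E'
from plant import robot
import cv2
a=robot.read_camera("scene")["image"][140:260,270:430];b=robot.read_camera("top")["image"][150:265,300:420]
a=cv2.resize(a,(640,480),interpolation=cv2.INTER_CUBIC)
cv2.imwrite("pics/s1.png",a);cv2.imwrite("pics/t1.png",cv2.resize(b,None,fx=5,fy=5,interpolation=cv2.INTER_CUBIC))
E
```

```text
t: 2.1
tool_pos: [0.5122, -0.0887, 0.1161]
orientation: [-3.13, -0.266, 0.003]
force: [0.1, 0.7, 0.5]
opening: 0.0606
t 2.1 p [ 0.51215632 -0.08869563  0.11608162] open 0.060576078024209855 F [0.06 0.71 0.48]
x [ 0.986  0.169 -0.002] yaw 9.708613941214416 z [-0.002  0.001 -1.   ]
board -0.04101946700775524 -0.002978791195803773
off track line -0.0015813639813423044
```

View pics/t1.png

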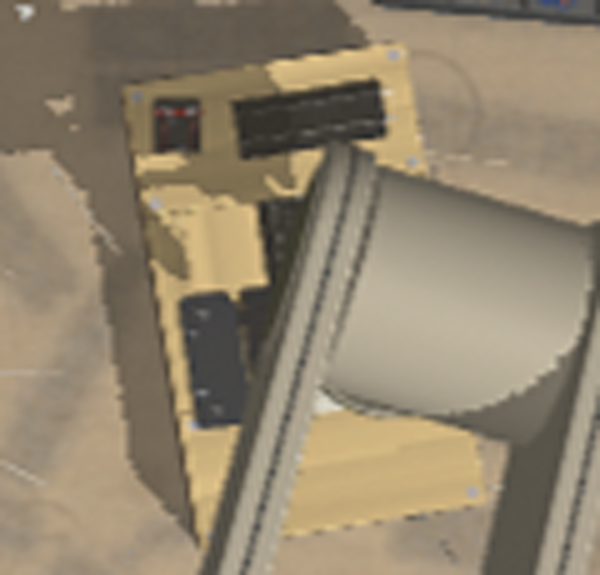

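Gripper is over the track's near part, with the body well clear of the buffer stop at (176, 122). I'll descend.

```bash
python3 -m inch '[[[0,-0.1,2.5,0,0,0,-0.3],[0,0,2.5,0,0,0,-0.3],[0,0,2.5,0,0,0,-0.3],[0,0,2,0,0,0,-0.3],[0,0,0,0,0,0,-0.3]]]'; python3 -m inch '[[[0,0,0.8,0,0,0,-0.3],[0,0,0,0,0,0,-0.3]]]'; python3 s.py
```

```text
t: 2.7
tool_pos: [0.5115, -0.0879, 0.0201]
orientation: [-3.13, -0.265, 0.004]
force: [-0.8, -0.3, -0.6]
opening: 0.0604
t: 2.9
tool_pos: [0.5135, -0.0882, 0.0143]
orientation: [3.13, 0.266, 0.003]
force: [0.1, -0.5, 0.0]
opening: 0.0602
t 2.9 p [ 0.5135405  -0.08822598  0.01426289] open 0.060223029988495935 F [ 0.08 -0.51  0.02]
x [0.986 0.169 0.002] yaw 9.700746359295104 z [ 0.002 -0.    -1.   ]
board -0.0395739984674452 -0.0027616798360468155
off track line -0.0013341735049101746
```

```bash
python3 -m inch '[[[0,0,0.4,0,0,0,-0.3],[0,0,0,0,0,0,0.3],[0,0,0,0,0,0,0.8],[0,0,0,0,0,0,1],[0,0,0,0,0,0,1]]]' 25; python3 -m inch '[[[0,0,0,0,0,0,1],[0,0,0,0,0,0,1]]]'; python3 s.py
```

```text
t: 3.4
tool_pos: [0.5128, -0.0878, 0.0095]
orientation: [3.13, 0.266, 0.0]
force: [-0.5, -0.1, 0.3]
opening: 0.0324
t: 3.6
tool_pos: [0.5127, -0.0878, 0.0093]
orientation: [-3.13, -0.266, -0.0]
force: [-1.2, 0.7, -0.5]
opening: 0.017
t 3.6 p [ 0.51265988 -0.08781159  0.00927265] open 0.0170498677329524 F [-1.15  0.73 -0.47]
x [0.986 0.169 0.   ] yaw 9.71532629770938 z [ 0.  0. -1.]
board -0.04036731437151873 -0.002197895781837944
off track line -0.0007870461053370043
```

```bash
python3 -m inch '[[[0,0,0,0,0,0,1],[0,0,0,0,0,0,1]]]'
python3 - <<'E'
from plant import robot
import cv2
a=robot.read_camera("scene")["image"][150:250,290:410]
cv2.imwrite("pics/s2.png",cv2.resize(a,(720,600),interpolation=cv2.INTER_CUBIC))
E
```

```text
t: 3.8
tool_pos: [0.5126, -0.0878, 0.0092]
orientation: [3.13, 0.266, -0.0]
force: [-0.3, -0.2, -0.1]
opening: 0.0023
```

View pics/s2.png

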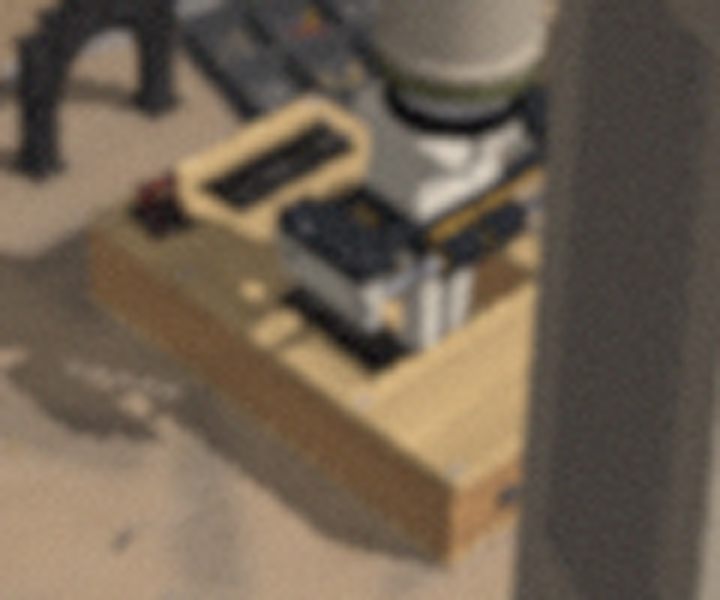

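```bash
python3 - <<'E'
from plant import robot
import numpy as np,cv2
c=robot.read_camera("scene");K,R,t=c["K"],c["R"],c["t"]
def proj(bx,by,z,y=np.radians(10.2)):
    X=np.array([.552+bx*np.cos(y)-by*np.sin(y),-.0785+bx*np.sin(y)+by*np.cos(y),z]);p=K@(R@X+t);return p[:2]/p[2]
def uns(u,v,z,y=np.radians(10.2)):
    d=R.T@np.linalg.solve(K,[290+u/6,150+v/6,1]);o=-R.T@t;X=o+d*(z-o[2])/d[2];q=X[:2]-[.552,-.0785]
    return (np.array([q@[np.cos(y),np.sin(y)],q@[-np.sin(y),np.cos(y)]])*1000).round()
for z in(.015,.064):print(z,[uns(*p,z) for p in[(290,290),(330,330),(385,365),(400,350),(350,330)]])
f=lambda p:((np.array(p)-[290,150])*6).round()
print("hatch corners",[f(proj(x,y,.064)) for x,y in[(.062,.068),(-.062,.068),(-.062,-.068),(.062,-.068)]])
print("track exp",[f(proj(x,y,.015)) for x,y in[(.062,.017),(-.062,.017),(-.062,-.02),(.062,-.02)]])
print("tip",f(proj(-.040,-.002,.009)),"deck nl",f(proj(-.147,.09,.064)))
E
python3 s.py
python3 - <<'E'
import cv2
a=cv2.imread("pics/s1.png")
E
```

```text
0.015 [array([59.,  9.]), array([18., 16.]), array([-24.,  13.]), array([-21.,  -2.]), array([10.,  7.])]
0.064 [array([18., 50.]), array([-21.,  56.]), array([-61.,  53.]), array([-58.,  38.]), array([-28.,  48.])]
hatch corners [array([213., 265.]), array([366., 378.]), array([540., 271.]), array([385., 168.])]
track exp [array([277., 293.]), array([427., 402.]), array([474., 373.]), array([323., 266.])]
tip [423. 375.] deck nl [451. 481.]
t 3.9 p [ 0.51263843 -0.0878318   0.00922871] open 0.00042463618245681115 F [0.27 0.45 0.21]
x [ 0.986  0.169 -0.   ] yaw 9.713625443894385 z [-0.  0. -1.]
board -0.04039200281217346 -0.0022139878774715175
off track line -0.0008036492589461493
```

Run:
```python
from plant import robot
from h import *
c=robot.read_camera("scene");K2,R2,t2=c["K"],c["R"],c["t"]
P1=K@np.c_[R,t];P2=K2@np.c_[R2,t2]
def tri(a,b):
    X=cv2.triangulatePoints(P1,P2,np.array(crop(*a),float).reshape(2,1),np.array([290+(b[0]+.5)/6-.5,150+(b[1]+.5)/6-.5]).reshape(2,1));return (X[:3]/X[3]).ravel().round(4)
print("bolt NL",tri((211,537),(457,468)),"corner NL",tri((203,548),(450,488)),"bolt hatch NL",tri((194,425),(362,400)))
f=lambda X:((lambda p:(p[:2]/p[2]-[290,150])*6)(P2@np.r_[X,1])).round()
nl=w(crop(203,548),.064)
print([f(np.r_[nl[:2],z]) for z in(.064,.05,0)])
```

```text
bolt NL [ 0.3987 -0.023   0.0656] corner NL [ 0.3927 -0.0169  0.0593] bolt hatch NL [ 0.4675 -0.0108  0.0644]
[array([453., 479.]), array([451., 498.]), array([444., 565.])]
```

Run:
```python
from plant import robot
import cv2
b=robot.read_camera("top")["image"][180:240,320:390]
b2=robot.read_camera("scene")["image"][175:225,330:390]
b=cv2.resize(b,(700,600),interpolation=cv2.INTER_CUBIC)
b2=cv2.resize(b2,(720,600),interpolation=cv2.INTER_CUBIC)
cv2.imwrite("pics/t2.png",cv2.resize(cv2.hconcat([b,b2]),(800,338)))
```

```text
(no output)
```

View pics/t2.png

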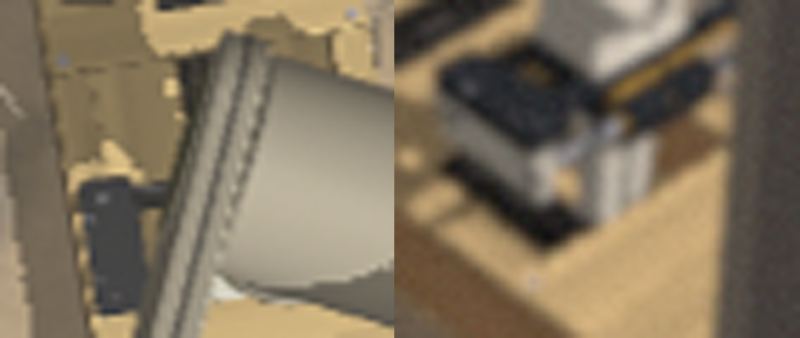

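The fingers closed empty although the track looks still in place. I'll back off and look without the arm in the way.

```bash
python3 -m inch '[[[0,0,0,0,0,0,-0.3],[0,0,-3,0,0,0,-0.3],[0,0,-4,0,0,0,-0.3],[-2,3,-4,0,0,0,-0.3],[-2,4,-2,0,0,0,-0.3]]]'; python3 -m inch '[[[-2,4.5,0,0,0,0,-0.3],[-2,4.5,0,0,0,0,-0.3],[-2,4.5,0,0,0,0,-0.3],[0,0,0,0,0,0,-0.3]]]'
python3 - <<'E'
from plant import robot
import cv2
b=robot.read_camera("top")["image"][150:270,310:410]
b2=robot.read_camera("scene")["image"][150:250,290:390]
b=cv2.resize(b,(500,600),interpolation=cv2.INTER_CUBIC)
b2=cv2.resize(b2,(600,600),interpolation=cv2.INTER_CUBIC)
cv2.imwrite("pics/t3.png",b);cv2.imwrite("pics/s3.png",b2)
E
```

```text
t: 4.55
tool_pos: [0.4876, -0.1611, 0.1402]
orientation: [3.128, 0.271, 0.007]
force: [0.8, 0.1, 0.5]
opening: 0.036
t: 4.95
tool_pos: [0.4477, -0.3097, 0.1366]
orientation: [3.129, 0.257, -0.001]
force: [-0.3, 0.9, 0.5]
opening: 0.06
```

View pics/t3.png

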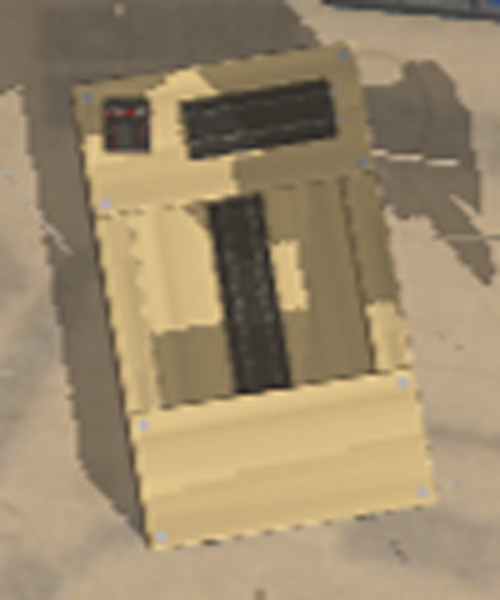

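```bash
python3 -m inch '[[[2,-4.1,0,0,0,0,-0.3],[2,-4.1,0,0,0,0,-0.3],[2,-4.1,0,0,0,0,-0.3],[2,-4.1,0,0,0,0,-0.3],[2,-4.1,0,0,0,0,-0.3]]]';python3 -m inch '[[[0,0,0,0,0,0,-0.3],[0,0,4,0,0,0,-0.3],[0,0,4,0,0,0,-0.3],[0,0,4,0,0,0,-0.3],[0,0,0,0,0,0,-0.3]]]'; python3 -m inch '[[[0,0,0,0,0,0,-0.3]]]'; python3 s.py
```

```text
t: 5.55
tool_pos: [0.5138, -0.0819, 0.1364]
orientation: [-3.13, -0.269, -0.0]
force: [-0.3, -1.1, -0.1]
opening: 0.0605
t: 6.05
tool_pos: [0.508, -0.0832, 0.0104]
orientation: [-3.126, -0.268, 0.017]
force: [-0.8, 0.3, -0.9]
opening: 0.0606
t: 6.15
tool_pos: [0.5129, -0.0848, 0.0165]
orientation: [-3.129, -0.267, 0.003]
force: [0.0, 0.1, 0.9]
opening: 0.0604
t 6.15 p [ 0.51292448 -0.08480862  0.01645439] open 0.060393078179611204 F [0.03 0.1  0.91]
x [ 0.986  0.17  -0.002] yaw 9.762256546480495 z [-0.002  0.001 -1.   ]
board -0.03957511324000985 0.0007107663205354366
off track line 0.0021374951486031256
```

```bash
python3 -m inch '[[[0,0.2,0.5,0,0,0,-0.3],[0,0,0.3,0,0,0,-0.3],[0,0,0,0,0,0,-0.3],[0,0,0,0,0,0,-0.3]]]';python3 -m inch '[[[0,0,0.2,0,0,0,-0.3],[0,0,0,0,0,0,-0.3]]]';python3 -m inch '[[[0,0,0.2,0,0,0,-0.3],[0,0,0,0,0,0,-0.3]]]'
```

```text
t: 6.55
tool_pos: [0.5146, -0.0877, 0.0093]
orientation: [3.13, 0.266, 0.002]
force: [0.5, 0.7, -0.0]
opening: 0.0606
t: 6.75
tool_pos: [0.514, -0.0875, 0.0063]
orientation: [-3.13, -0.266, 0.0]
force: [-0.5, -0.4, -0.3]
opening: 0.0607
t: 6.95
tool_pos: [0.5138, -0.0874, 0.004]
orientation: [-3.13, -0.266, 0.001]
force: [-1.4, 0.5, -0.3]
opening: 0.0605
```

```bash
python3 -m inch '[[[0,0,0.2,0,0,0,-0.3],[0,0,0,0,0,0,-0.3]]]';python3 -m inch '[[[0,0,0.2,0,0,0,-0.3],[0,0,0,0,0,0,-0.3]]]';python3 -m inch '[[[0,0,0.2,0,0,0,-0.3],[0,0,0,0,0,0,-0.3]]]'
```

```text
t: 7.15
tool_pos: [0.5138, -0.0874, 0.002]
orientation: [-3.13, -0.266, 0.001]
force: [0.1, 0.6, -0.0]
opening: 0.0604
t: 7.35
tool_pos: [0.5138, -0.0873, 0.0001]
orientation: [-3.13, -0.266, 0.001]
force: [-0.2, 0.3, -0.6]
opening: 0.0602
t: 7.55
tool_pos: [0.5138, -0.0874, -0.0019]
orientation: [-3.13, -0.266, 0.001]
force: [-1.1, 0.6, -0.8]
opening: 0.0608
```

```bash
python3 -m inch '[[[0,0,0,0,0,0,0.1],[0,0,0,0,0,0,0.3],[0,0,0,0,0,0,0.5],[0,0,0,0,0,0,0.5]]]' 25; python3 -m inch '[[[0,0,0,0,0,0,0.5],[0,0,0,0,0,0,0.5]]]'
```

```text
t: 7.95
tool_pos: [0.5141, -0.0875, -0.0016]
orientation: [3.13, 0.266, 0.0]
force: [-0.1, -0.2, 0.0]
opening: 0.0329
t: 8.15
tool_pos: [0.514, -0.0874, -0.0016]
orientation: [3.13, 0.266, 0.0]
force: [-0.2, 0.4, -0.5]
opening: 0.0239
```

```bash
python3 -m inch '[[[0,0,0.2,0,0,0,0.5],[0,0,0,0,0,0,0.5]]]';python3 -m inch '[[[0,0,0.2,0,0,0,0.5],[0,0,0,0,0,0,0.5]]]';python3 -m inch '[[[0,0,0.2,0,0,0,0.5],[0,0,0,0,0,0,0.5]]]'
python3 - <<'E'
from plant import robot
import cv2
b2=robot.read_camera("scene")["image"][150:240,300:400]
cv2.imwrite("pics/s4.png",cv2.resize(b2,(660,594),interpolation=cv2.INTER_CUBIC))
E
```

```text
t: 8.35
tool_pos: [0.5138, -0.0874, -0.004]
orientation: [-3.13, -0.266, 0.001]
force: [-0.4, 0.2, 0.7]
opening: 0.0233
t: 8.55
tool_pos: [0.5138, -0.0874, -0.006]
orientation: [-3.13, -0.266, 0.001]
force: [-0.6, 0.6, -0.3]
opening: 0.0232
t: 8.75
tool_pos: [0.5142, -0.0875, -0.007]
orientation: [3.13, 0.266, 0.0]
force: [-3.1, -0.3, 6.3]
opening: 0.0229
```

View pics/s4.png

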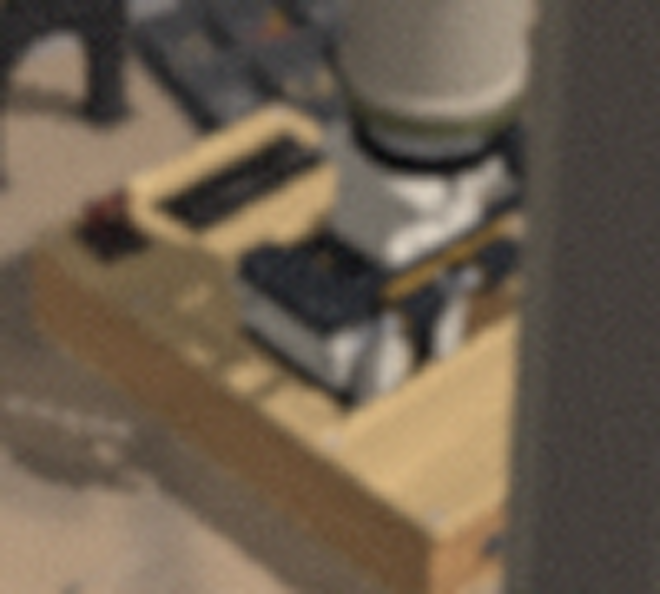

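View pics/s1.png

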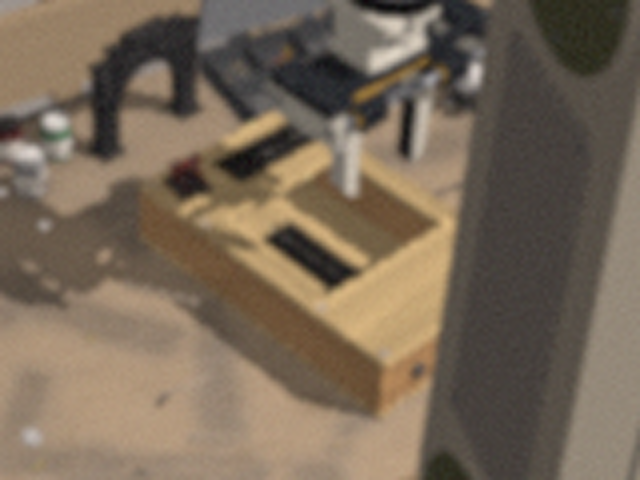

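Run:
```python
from plant import robot
import numpy as np
print(robot.read_state()["wrist_torque"])
c=robot.read_camera("scene");K,R,t=c["K"],c["R"],c["t"]
X=np.array([.51216,-.0887,.11608]);yy=np.array([.169,-.986,0])
for dz in(0,.01,.02,.03,.084):
  for s in(-.03,.03):
    p=K@(R@(X+s*yy+[0,0,dz])+t);print(dz,s,((p[:2]/p[2]-[270,140])*4).round())
```

```text
[0.17001851 0.50206302 0.00159576]
0 -0.03 [346. 208.]
0 0.03 [398. 178.]
0.01 -0.03 [346. 199.]
0.01 0.03 [399. 168.]
0.02 -0.03 [347. 189.]
0.02 0.03 [400. 159.]
0.03 -0.03 [348. 179.]
0.03 0.03 [401. 149.]
0.084 -0.03 [352. 125.]
0.084 0.03 [406.  95.]
```

Fingertips sit about 14–20 mm higher than the TCP reading (left tip seen at (347,196) against predicted (346,208)). The contact at TCP z −0.007 is therefore the tips on the track's top. I'll lift, open wider and go deeper.

```bash
python3 -m inch '[[[0,0,-0.7,0,0,0,-0.6],[0,0,0,0,0,0,-0.6],[0,0,0,0,0,0,-0.6],[0,-0.1,0,0,0,0,-0.6],[0,0,0,0,0,0,-0.6]]]';python3 -m inch '[[[0,0,0,0,0,0,-0.6],[0,0,0.7,0,0,0,-0.6],[0,0,0.2,0,0,0,-0.6],[0,0,0,0,0,0,-0.6]]]';python3 -m inch '[[[0,0,0.2,0,0,0,-0.6],[0,0,0,0,0,0,-0.6]]]'
```

```text
t: 9.35
tool_pos: [0.5136, -0.0863, -0.0009]
orientation: [-3.13, -0.266, 0.001]
force: [-0.2, -0.1, 0.1]
opening: 0.0588
t: 9.75
tool_pos: [0.5131, -0.0863, -0.0105]
orientation: [-3.13, -0.266, 0.002]
force: [0.0, 0.8, -0.1]
opening: 0.0742
t: 9.95
tool_pos: [0.5137, -0.0864, -0.0119]
orientation: [-3.13, -0.266, 0.001]
force: [-0.7, -0.2, 0.5]
opening: 0.0743
```

```bash
python3 -m inch '[[[0,0,0.2,0,0,0,-0.6],[0,0,0,0,0,0,-0.6]]]';python3 -m inch '[[[0,0,0.1,0,0,0,-0.2],[0,0,0,0,0,0,0.2],[0,0,0,0,0,0,0.6],[0,0,0,0,0,0,1],[0,0,0,0,0,0,1]]]' 25;python3 -m inch '[[[0,0,0,0,0,0,1],[0,0,0,0,0,0,1]]]'
```

```text
t: 10.15
tool_pos: [0.5138, -0.0864, -0.0138]
orientation: [-3.13, -0.266, 0.0]
force: [0.6, 1.7, -0.6]
opening: 0.0745
t: 10.65
tool_pos: [0.5139, -0.0865, -0.0146]
orientation: [3.13, 0.266, 0.0]
force: [-0.2, 0.0, 0.4]
opening: 0.0392
t: 10.85
tool_pos: [0.5139, -0.0865, -0.0146]
orientation: [3.13, 0.266, 0.0]
force: [0.3, -0.9, 0.9]
opening: 0.0379
```

Gripped at 37.9 mm, which is the track's width. I'll lift slightly and slide toward +x.

```bash
python3 -m inch '[[[0,0,-0.3,0,0,0,1],[0,0,-0.2,0,0,0,1],[1,0,0,0,0,0,1],[1,0,0,0,0,0,1],[0,0,0,0,0,0,1]]]' 30;python3 -m inch '[[[0.7,0,0,0,0,0,1],[0.7,0,0,0,0,0,1],[0,0,0,0,0,0,1]]]';python3 s.py
```

```text
t: 11.35
tool_pos: [0.5354, -0.083, -0.0092]
orientation: [3.13, 0.267, 0.002]
force: [-0.0, 0.2, -0.1]
opening: 0.0374
t: 11.65
tool_pos: [0.5484, -0.0806, -0.0095]
orientation: [3.13, 0.266, 0.001]
force: [0.2, -0.4, -1.1]
opening: 0.0374
t 11.65 p [ 0.54837864 -0.08057771 -0.00952517] open 0.037443313801591584 F [ 0.18 -0.39 -1.06]
x [0.986 0.169 0.001] yaw 9.729730133164313 z [ 0.001 -0.    -1.   ]
board -0.003932058336679555 -0.001403580527521329
off track line 0.0007664757135165366
```

```bash
python3 -m inch '[[[0.6,0,0,0,0,0,1],[0,0,0,0,0,0,1]]]';python3 -m inch '[[[0.4,0,0,0,0,0,1],[0,0,0,0,0,0,1]]]';python3 - <<'E'
from plant import robot
import cv2
b=robot.read_camera("top")["image"][150:270,310:410]
b2=robot.read_camera("scene")["image"][150:250,290:390]
b=cv2.resize(b,(400,480),interpolation=cv2.INTER_CUBIC)
b2=cv2.resize(b2,(480,480),interpolation=cv2.INTER_CUBIC)
cv2.imwrite("pics/c5.png",cv2.resize(cv2.hconcat([b,b2]),(800,436)))
E
```

```text
t: 11.85
tool_pos: [0.5539, -0.0796, -0.0095]
orientation: [3.13, 0.266, 0.001]
force: [-0.4, 1.0, -0.2]
opening: 0.0374
t: 12.05
tool_pos: [0.5576, -0.079, -0.0095]
orientation: [3.13, 0.266, 0.001]
force: [0.2, 0.0, -0.4]
opening: 0.0374
```

View pics/c5.png

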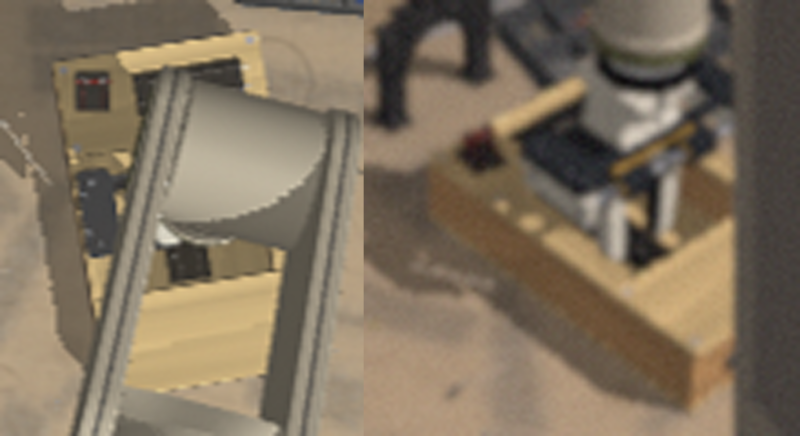

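Run:
```python
from h import *
y=np.radians(10.2)
for q,z in[((191,280),.02),((191,276),.02),((191,287),.064),((191,291),.064)]:
    p=w((310+q[0]/.909/4,150+q[1]/.908/4),z);d=p[:2]-[.552,-.0785];print(q,(1000*np.array([d@[np.cos(y),np.sin(y)],d@[-np.sin(y),np.cos(y)]])).round())
```

```text
(191, 280) [-60.  -1.]
(191, 276) [-56.  -2.]
(191, 287) [-66.   5.]
(191, 291) [-69.   5.]
```

```bash
python3 -m inch '[[[0.6,0,0,0,0,0,1],[0,0,0,0,0,0,1]]]';python3 -m inch '[[[0.5,0,0,0,0,0,1],[0,0,0,0,0,0,1]]]';python3 -m inch '[[[0.4,0,0,0,0,0,1],[0,0,0,0,0,0,1]]]'
```

```text
t: 12.35
tool_pos: [0.5639, -0.078, -0.0093]
orientation: [3.13, 0.266, 0.001]
force: [-0.6, -0.1, -0.0]
opening: 0.0378
t: 12.55
tool_pos: [0.5687, -0.0771, -0.0095]
orientation: [3.13, 0.266, 0.001]
force: [0.1, -0.0, -0.3]
opening: 0.0378
t: 12.75
tool_pos: [0.5725, -0.0764, -0.0095]
orientation: [3.13, 0.266, 0.001]
force: [0.1, -0.4, 0.0]
opening: 0.0373
```

```bash
python3 -m inch '[[[0.4,0,0,0,0,0,1],[0,0,0,0,0,0,1]]]';python3 -m inch '[[[0.3,0,0,0,0,0,1],[0,0,0,0,0,0,1]]]'
python3 - <<'E'
from plant import robot
import cv2
b=robot.read_camera("top")["image"][185:245,330:390]
cv2.imwrite("pics/c6.png",cv2.resize(b,(600,600),interpolation=cv2.INTER_CUBIC))
E
```

```text
t: 12.95
tool_pos: [0.5764, -0.0758, -0.0095]
orientation: [3.13, 0.266, 0.001]
force: [-0.5, -0.6, -0.1]
opening: 0.0376
t: 13.15
tool_pos: [0.5793, -0.0753, -0.0095]
orientation: [3.13, 0.266, 0.0]
force: [0.9, 0.3, -0.2]
opening: 0.0381
```

View pics/c6.png

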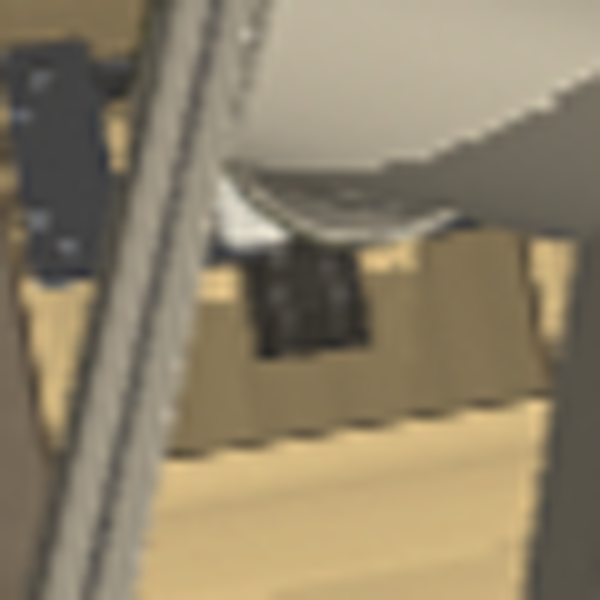

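Near end now shows clearly at crop (315, 352), about board x −39 mm, inside the hatch. I'll tip it with the near end up.

```bash
python3 -m inch '[[[-0.5,0,-0.78,0,-4.4,0,1],[-0.56,0,-0.74,0,-4.4,0,1],[0,0,0,0,0,0,1]]]' 35;python3 s.py
```

```text
t: 13.5
tool_pos: [0.5707, -0.077, 0.0069]
orientation: [3.108, 0.265, -0.238]
force: [0.2, -0.3, -0.5]
opening: 0.0374
t 13.5 p [ 0.57066307 -0.07702318  0.00685064] open 0.037360303549204936 F [ 0.21 -0.31 -0.47]
x [ 0.974  0.167 -0.152] yaw 9.74246794382907 z [-0.15  -0.027 -0.988]
board 0.01862963340555908 -0.0018514627400141922
off track line 0.0007889187781763857
```

Forces are clean and the tilt is in the right direction, so I'll continue.

```bash
python3 -m inch '[[[-0.61,0,-0.69,0,-4.4,0,1],[-0.66,0,-0.64,0,-4.4,0,1],[-0.71,0,-0.59,0,-4.4,0,1],[0,0,0,0,0,0,1],[0,0,0,0,0,0,1]]]';python3 s.py
python3 - <<'E'
from plant import robot
import cv2
b=robot.read_camera("top")["image"][150:270,310:410]
b2=robot.read_camera("scene")["image"][150:250,290:390]
b=cv2.resize(b,(400,480),interpolation=cv2.INTER_CUBIC)
b2=cv2.resize(b2,(480,480),interpolation=cv2.INTER_CUBIC)
cv2.imwrite("pics/c7.png",cv2.resize(cv2.hconcat([b,b2]),(800,436)))
E
```

```text
t: 14.0
tool_pos: [0.5545, -0.0794, 0.0281]
orientation: [3.043, 0.259, -0.588]
force: [1.1, -0.3, 0.4]
opening: 0.0374
t 14.0 p [ 0.55447736 -0.0793671   0.02811765] open 0.037396904443971694 F [ 1.12 -0.34  0.44]
x [ 0.915  0.157 -0.372] yaw 9.748342004535537 z [-0.367 -0.062 -0.928]
board 0.002284656318048972 -0.0012920962254642835
off track line 0.0010075037977736092
```

View pics/c7.png

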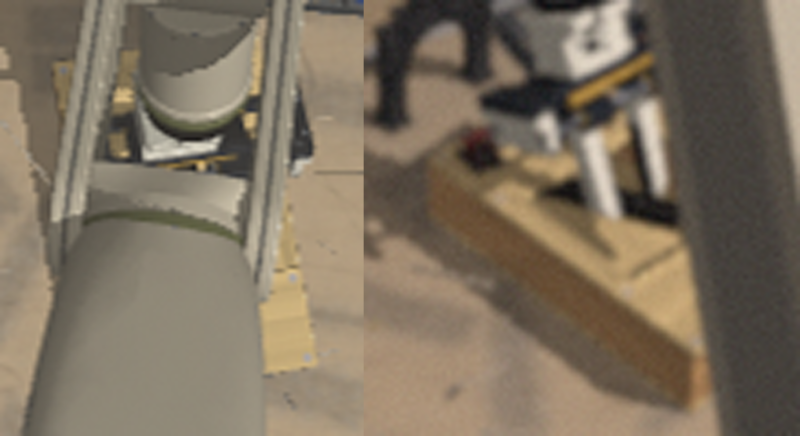

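The scene view shows the near end out over the near deck, roughly (560–690, 185–220), with the fingers holding the track. The buffer stop is still standing at (482, 148). I'll pull it out along its own axis.

```bash
python3 -m inch '[[[-1,0,0,0,0,0,1],[-1,0,0,0,0,0,1],[-1,0,0,0,0,0,1],[0,0,0,0,0,0,1]]]';python3 -m inch '[[[-1,0,0,0,0,0,1],[-1,0,0,0,0,0,1],[-1,0,0,0,0,0,1],[-1,0,0,0,0,0,1],[0,0,0,0,0,0,1]]]'; python3 s.py
```

```text
t: 14.5
tool_pos: [0.526, -0.0846, 0.0415]
orientation: [3.042, 0.258, -0.59]
force: [0.5, 0.0, -0.1]
opening: 0.0374
t: 15.0
tool_pos: [0.4896, -0.0907, 0.0561]
orientation: [3.042, 0.258, -0.591]
force: [0.4, -0.3, -0.6]
opening: 0.0375
t 15.0 p [ 0.48956751 -0.09074014  0.05613688] open 0.03749287160465496 F [ 0.43 -0.31 -0.63]
x [ 0.914  0.156 -0.374] yaw 9.687974256740596 z [-0.369 -0.063 -0.927]
board -0.06361332441306816 -0.0009908489618528395
off track line -6.475194222017248e-05
```

```bash
python3 -m inch '[[[-0.56,0,-1.4,0,0,0,1],[-0.56,0,-1.4,0,0,0,1],[-0.56,0,-1.4,0,0,0,1],[-0.56,0,-1.4,0,0,0,1],[-0.74,0,-1.86,0,0,0,1]]]';python3 -m inch '[[[-0.74,0,-1.86,0,0,0,1],[-0.74,0,-1.86,0,0,0,1],[-0.74,0,-1.86,0,0,0,1],[0,0,0,0,0,0,1]]]'; python3 s.py
```

```text
t: 15.5
tool_pos: [0.4907, -0.0904, 0.1371]
orientation: [3.042, 0.259, -0.591]
force: [-0.1, -0.0, -0.8]
opening: 0.0373
t: 15.9
tool_pos: [0.4931, -0.0907, 0.1999]
orientation: [3.042, 0.258, -0.581]
force: [1.0, 0.2, 0.1]
opening: 0.0375
t 15.9 p [ 0.49308277 -0.0907048   0.1999209 ] open 0.037458172117008304 F [1.03 0.24 0.07]
x [ 0.916  0.156 -0.369] yaw 9.666668401281871 z [-0.363 -0.064 -0.929]
board -0.060147363153240874 -0.0015785717765494586
off track line -0.0005801099583015053
```

Now I'll level it (turn back 22°).

```bash
python3 -m inch '[[[0,0,0,0,5.5,0,1],[0,0,0,0,5.5,0,1],[0,0,0,0,5.5,0,1],[0,0,0,0,5.4,0,1],[0,0,0,0,0,0,1]]]';python3 -m inch '[[[0,0,0,0,0,0,1],[0,0,0,0,0,0,1],[0,0,0,0,0,0,1],[0,0,0,0,0,0,1],[0,0,0,0,0,0,1]]]'; python3 s.py
python3 - <<'E'
from plant import robot
import cv2,numpy as np
c=robot.read_camera("scene");K,R,t=c["K"],c["R"],c["t"];cv2.imwrite("pics/end.png",c["image"])
s=robot.read_state();g=s["tool_pos"]+[0,0,.0245];u=np.array([.986,.169,0])
im=c["image"].astype(int)
for d in np.arange(-.08,.13,.01):
    p=K@(R@(g+d*u)+t);p=p[:2]/p[2];print(round(d,2),p.round(),im[int(p[1]+.5),int(p[0]+.5)])
q=cv2.imread("pics/scene0.png").astype(int);print("buffer diff",np.abs(q-im)[178:190,308:322].mean())
E
```

```text
t: 16.4
tool_pos: [0.4892, -0.0904, 0.1954]
orientation: [-3.13, -0.264, 0.001]
force: [0.3, -0.1, -0.3]
opening: 0.0373
t: 16.9
tool_pos: [0.4913, -0.0902, 0.1956]
orientation: [-3.13, -0.267, 0.004]
force: [-0.3, -0.1, -1.0]
opening: 0.0372
t 16.9 p [ 0.49128224 -0.09024536  0.19555399] open 0.03716456053128144 F [-0.25 -0.15 -1.03]
x [ 0.986  0.169 -0.003] yaw 9.737899275461062 z [-0.003 -0.    -1.   ]
board -0.06183807867955775 -0.0008075425935918529
off track line 0.00015551406117734134
-0.08 [389. 178.] [118 142 164]
-0.07 [386. 176.] [ 95 110 125]
-0.06 [384. 175.] [40 44 48]
-0.05 [382. 173.] [37 36 43]
-0.04 [379. 172.] [39 38 44]
-0.03 [377. 170.] [36 40 44]
-0.02 [374. 169.] [40 43 48]
-0.01 [372. 167.] [42 45 48]
-0.0 [370. 166.] [39 45 47]
0.01 [367. 164.] [156 168 179]
0.02 [365. 163.] [146 156 167]
0.03 [363. 161.] [104 111 117]
0.04 [361. 160.] [ 91  97 104]
0.05 [358. 158.] [ 92  99 105]
0.06 [356. 157.] [78 85 88]
0.07 [354. 156.] [73 77 82]
0.08 [352. 154.] [ 88  98 102]
0.09 [349. 153.] [71 78 80]
0.1 [347. 151.] [ 93  99 103]
0.11 [345. 150.] [ 92  99 106]
0.12 [343. 149.] [71 75 81]
buffer diff 9.188492063492063
```

Run:
```python
from plant import robot
from h import *
im=robot.read_camera("top")["image"].astype(int);s=robot.read_state();g=s["tool_pos"]+[0,0,.0245];u=np.array([.986,.169,0]);v=np.array([-.169,.986,0])
for d in np.arange(-.08,.14,.01):
    r=[]
    for k in np.arange(-.03,.031,.01):
        p=K@(R@(g+d*u+k*v)+t);p=p[:2]/p[2];r.append(int(im[int(p[1]+.5),int(p[0]+.5)].mean()))
    print(round(d,2),r)
b=robot.read_camera("scene");K2,R2,t2=b["K"],b["R"],b["t"];im=b["image"].mean(2).astype(int)
print("scene near part, rows=along, cols=z offset -20..20mm at left edge of the track")
for d in np.arange(-.09,.001,.01):
    r=[]
    for z in np.arange(-.025,.026,.005):
        p=K2@(R2@(g+d*u+.019*v+[0,0,z])+t2);p=p[:2]/p[2];r.append(im[int(p[1]+.5),int(p[0]+.5)])
    print(round(d,2),r)
```

```text
-0.08 [136, 133, 146, 153, 161, 161, 152]
-0.07 [169, 169, 166, 167, 165, 165, 154]
-0.06 [167, 140, 62, 57, 51, 114, 166]
-0.05 [170, 153, 80, 61, 83, 138, 169]
-0.04 [143, 120, 129, 68, 125, 177, 117]
-0.03 [157, 151, 147, 129, 157, 171, 174]
-0.02 [164, 161, 156, 154, 168, 107, 168]
-0.01 [169, 166, 165, 145, 169, 131, 146]
-0.0 [172, 170, 149, 179, 141, 169, 99]
0.01 [174, 176, 107, 170, 157, 162, 93]
0.02 [176, 171, 171, 111, 169, 87, 58]
0.03 [174, 117, 170, 131, 155, 100, 59]
0.04 [148, 167, 144, 169, 102, 56, 89]
0.05 [86, 167, 157, 171, 72, 132, 167]
0.06 [174, 109, 164, 98, 57, 119, 167]
0.07 [150, 91, 151, 95, 56, 145, 167]
0.08 [131, 144, 107, 56, 51, 113, 166]
0.09 [84, 131, 91, 52, 65, 130, 165]
0.1 [95, 107, 67, 48, 49, 112, 164]
0.11 [95, 80, 144, 167, 142, 165, 165]
0.12 [165, 164, 161, 160, 161, 159, 160]
0.13 [164, 91, 164, 90, 128, 91, 105]
0.14 [94, 74, 77, 93, 61, 92, 73]
scene near part, rows=along, cols=z offset -20..20mm at left edge of the track
-0.09 [np.int64(149), np.int64(146), np.int64(140), np.int64(130), np.int64(147), np.int64(150), np.int64(149), np
[... 865 characters left out ...]
p.int64(48), np.int64(36)]
-0.03 [np.int64(126), np.int64(125), np.int64(125), np.int64(126), np.int64(115), np.int64(88), np.int64(26), np.int64(35), np.int64(42), np.int64(44), np.int64(38)]
-0.02 [np.int64(127), np.int64(131), np.int64(135), np.int64(137), np.int64(100), np.int64(60), np.int64(36), np.int64(37), np.int64(45), np.int64(39), np.int64(38)]
-0.01 [np.int64(135), np.int64(139), np.int64(144), np.int64(142), np.int64(114), np.int64(95), np.int64(102), np.int64(108), np.int64(117), np.int64(131), np.int64(134)]
-0.0 [np.int64(140), np.int64(148), np.int64(147), np.int64(148), np.int64(165), np.int64(164), np.int64(163), np.int64(179), np.int64(177), np.int64(183), np.int64(182)]
```

```bash
python3 -c "
from plant import robot
print(robot.read_state()['dq'].round(3)); print(robot.close_job())"
```

```text
[-0.002 -0.007  0.003  0.001 -0.001 -0.001]
the job is handed in; nothing more can be done
None
```

The track is out of the compartment. I handed in the job at about 17 s with the gripper still holding it, level and still, over the baseboard section.

**What I did:** I gripped the track through the hatch and slid it toward the far end until its near end showed in the hatch. Then I tipped it about 22° with the near end up and pulled it out along its length. Finally I lifted it clear and levelled it.

**Last checks:**
- **Grip:** the finger opening was steady at 37 mm, which matches the track's 38 mm width. The force readings were only noise.
- **Pose:** both cameras put the ends where I expected them, at −65 mm and +105 mm from the grip. The track's edge looked level. It is about 15 cm above the deck, and its middle is about 4 cm from the hatch centre.
- **Motion:** joint speeds were close to zero.

**What disagreed:** the real fingertips sit about 20 mm above the reported TCP, so the first two closings passed over the track and caught nothing. A third try touched its top with about 6 N, which showed the offset. The track did not move in any of these.

**Not fully checked:** the buffer stop was last seen standing when the track was already tipped. At the end I only compared pixels in its area, which gave a mean difference of about 9 grey levels; moving shadows could account for that. The things on the bench were not checked individually, but the arm felt no contact anywhere near them.

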